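# Let a winch drum back to its marked tooth and lock it with the pawl

### The job

The bench winch's drum has to stand at its yellow tooth so that a new rope can be clamped in. Throw the pawl right over so that it rests clear of the toothed wheel, ease the drum back by its star handle until the yellow tooth is the next one that will come against the pawl, put the pawl down again, and then draw the drum on back until the yellow tooth bears on the pawl firmly but not hard (some 15 to 20 N at the tooth), with no slack left. Leave everything else on the bench alone.

Things in the scene. Friction and masses are not known exactly. Their poses are not given: they have to be found in the camera images.
- winch: small green bench winch bolted down, base 124 x 176 mm. Origin at the base's underside below the drum; x along the drum shaft, away from the robot; y to the left seen from the robot; z up. Shaft 95 mm up. From front to back: toothed wheel and pawl at x = -51 to -39 mm, front cheek plate -33 to -27, drum, rear cheek plate 13 to 19, star handle 32 to 52.
- toothed_wheel (a point): toothed steel wheel on the drum, 92 mm over its 12 teeth (0.524 rad apart, 9 mm deep), one tooth painted yellow. At the top of the wheel the steep, slightly undercut faces, on which the pawl locks, look left; the teeth slope down to the right. This point: its centre, on the shaft, 95 mm above the bench.
- drum (a joint): angle of drum, wheel and star handle, rad. Turning back (counterclockwise from the robot, top to the left) makes it smaller. 0 = yellow tooth uppermost, nominally bearing on the pawl, really anywhere from -0.13 to 0.13; the next teeth lock 0.524 rad apart. A drag brake (0.25 N m) holds the drum where it is left. Put the pawl down at 0.18 to 0.36 to catch the yellow tooth.
- pawl (a joint): angle of the pawl, rad. about 0 = nose down at the root of the teeth, growing as it is lifted up and over to the left; 0.2 clears the teeth, about 1.6 is the balance point, 2.1 the end stop, where its own weight (0.14 kg in all) keeps it. Let go short of the balance point it falls back on the wheel.
- pawl_pivot (a point): nominal axis of the pawl's pivot, upper left of the toothed wheel, parallel to the winch's x: winch x = -45, y = +60, z = 145 mm. The pin sits in a brass adjusting bush, set differently each time, which puts the pawl up to 4.5 mm to the left or right of this, so that where a tooth comes to bear must be felt.
- pawl_tip (a point): lower end of the pawl's nose, the edge that locks against a tooth, 61 mm from the pivot
- yellow_face (a point): foot of the yellow tooth's steep face, 38.5 mm from the shaft; it meets the pawl tip when that tooth bears on the pawl
- pawl_peg (a point): middle of the pawl's finger peg: a pin 9.6 mm thick, parallel to the winch's x, 43 mm long towards the robot, with a 15 mm red ball at its end; this point is 24 mm behind the ball and 17 mm in front of the pawl. With the pawl at 0 it is 45 mm to the right of and 4 mm above the pivot, round which it swings.
- wheel_hub (a point): centre of the star handle at the back of the winch: winch x = 44, y = 0, z = 95 mm. Six spokes 9 mm thick, 60 degrees apart, in the plane winch x = 42 mm, with 18 mm black balls centred 60 mm from the shaft. With the drum at 0 one spoke leans 10 degrees left of straight up. A shelf hangs over the bench 0.34 m up, beyond x = 0.62 m.
- oil_bottle: small oil bottle with red spout, 95 mm tall, 34 mm wide, standing to the right of the winch; origin at its underside
- screwdriver: orange-handled screwdriver, 190 mm long, lying to the right of the winch; origin at its underside
- caliper: caliper with a black slide, 185 x 72 x 10 mm, lying to the left of the winch; origin at its underside
- multimeter: orange multimeter, 170 x 85 x 44 mm, lying at the left; origin at its underside
- solder_reel: white solder reel, 60 mm across, 50 mm high, standing at the right; origin at its underside
- parts_box: clear-lidded parts box, 134 x 191 x 38 mm, at the right; origin at its underside

How it is judged:
On the way, in this order (a step that is already met when the one before it is completed fails the run):
1. the pawl is thrown over and rests clear of the wheel (value of joint pawl above 1.85 rad), for 0.2 s.
2. with the pawl off, the drum is turned back until the yellow tooth is the next to come against the pawl (value of joint pawl above 1.6 rad and value of joint drum between 0.14 and 0.41 rad), for 0.2 s.
3. the pawl is down again in front of the yellow tooth (value of joint pawl below 0.25 rad and value of joint drum between -0.16 and 0.43 rad), for 0.2 s.
4. the yellow tooth is drawn firmly against the pawl (more than 12 N) (contact force between pawl and drum above 12 N and distance between pawl_tip and yellow_face below 0.003 m and value of joint pawl below 0.08 rad), for 0.2 s.
At the end, for the whole second after the job is handed in: The yellow tooth stands against the pawl (foot of its face within 3 mm of the pawl tip), the pawl is down at the root of the teeth (below 0.08 rad), and the drum is at rest (distance between pawl_tip and yellow_face below 0.003 m and value of joint pawl below 0.08 rad and velocity of joint drum between -0.05 and 0.05 rad/s); the robot touches nothing.
It fails at once if tooth and pawl are driven together with more than 26 N (contact force between pawl and drum above 26 N).
It fails at once if something else on the bench is moved by more than 20 mm (distance of any of oil_bottle, screwdriver, caliper, multimeter, solder_reel, parts_box from where it was at the start of the episode above 0.02 m).
It also fails if it takes over 72 s, if anything falls off the work surface, if the arm or the gripper's body presses on something with over 40 N, if the wrist force passes 120 N, or if a joint passes its speed limit or range.

### The arm

A 6-joint arm with a two-finger parallel gripper is mounted at the origin on a cart in front of the work surface, level with it; the furniture and walls round the work are solid. World frame = base frame: x ahead of the robot, y to its left, z up, the work surface at z = 0. Lengths are in m, angles in rad, forces in N, time in s.
With the tool pointing down it reaches from about 0.3 to 0.95 m from the base axis. Payload 3.1 kg.
Tool frame: the origin (TCP) lies midway between the tips of the shut fingers; the grasp point (between the pads) lies 19 mm behind it; y points along the fingers, x is the direction in which the jaws open and shut, and the axes are right-handed (so a half turn about y gives the same grasp; the last joint's range is limited). The gripper opens to 85 mm and grips with 20 to 120 N. Pads are 22 mm wide; open, the fingers measure 114 mm over their backs; the gripper's body (76 mm by 85 mm) begins 54 mm behind the grasp point. The pads swing forward as they close: fully open they stand 13 mm farther back than shut.
Start: joints at [1.136, 0.308, 1.634, -0, 1.2, -0.07], TCP at [0.223, 0.584, 0.231] pointing down, gripper open.
Joint ranges: [-3.06, 3.06], [-0.79, 1.96], [0.05, 2.63], [-1.19, 4.34], [0.05, 2.64], [-2.94, 2.94]. Speed limits (rad/s): [2.79, 2.79, 3.14, 3.14, 3.14, 3.14].

### API

Orientations are given as a unit quaternion [w, x, y, z].
In Python, from rig import get_state, capture, calibration, robot gives the robot as it stands.
- The arm moves only by the shell command python3 -m handwheel 'ROWS' [FORCE]. ROWS is JSON, a list of rows, each an object with "xyz": the shift along the tool's x, y, z in m, a list of three; "turn": the turn about the tool's y in rad; "claw": the closure in counts, from 0 (fully open) to 255 (shut). A call has 1 to 8 rows; each row shifts and turns the pose as measured when the row begins, along the tool's axes as they then stand; what a row does not reach is not made up. A row lasts 1/12 s, in which the tool goes at most 41.7 mm and 7.16 degrees, less where a joint would pass 70% of its speed; a pose out of reach is approached as far as the arm can. A call is refused whole if a number of a shift passes 0.0417 or a number of a turn 0.125, either way. A call with a gripper value outside its range is refused whole. The fingers move at their own pace and stop on an object; FORCE is the grip in N (left out, the last holds). Time passes only in rows, so rows that do not move let the fingers close. It gives the time, the measured TCP pose, the force and the opening at its end, in the units of the state.
- get_state(): the state, without advancing time (a new reading comes with each control period).
- capture(name): name is "scene" or "top"; returns the picture (400x640x3 uint8, red, green, blue); there is no depth.
- calibration(name): a dict with "camera_matrix" (3x3 intrinsics, pixels), "k1" (the pictures are not rectified: a ray, as slopes to the right and down, at radius r is drawn at 1 + k1 r^2 times it, then the intrinsics apply), "camera_from_world" (4x4, takes a point from world to camera coordinates). Camera axes: x right, y down, z forward; pixel columns grow to the right and rows downward; lengths in m; the calibration is good to about 2 mm. A picture is of the moment at which its call begins. calibration takes no time and is no camera call.
- robot.hand_in(): hands the job in, once; it reports no verdict.
The state is a dict: "time": time; "qpos": joint angles; "qd": joint speeds; "joint_torque": joint torques, N m; "eef_pos": TCP position; "ee_rot": TCP orientation; "ft_force": force on the tool from outside, world axes, zero at the start; "torque": the same for the moment, N m; "grip_width": finger opening in m.
Only numpy, scipy, OpenCV 4.12 (cv2) and the standard library are available. Lean on these libraries where they do the work, as an engineer would, in place of code of your own. Each camera call takes 0.05 s, during which the arm holds its last target. There are 200 camera calls.

## Working session

There is one attempt and no reset: what is moved stays moved. The work goes in short steps, Python scripts to look and compute and a shell command to move; the robot and the scene stay as the last step left them, time stands still between calls to the robot, and variables do not carry over. Pictures are saved under pics/ and viewed, about 8 in all and at most 12, crops included, and the job is handed in when it is done.

```bash
mkdir -p pics; ls; python3 - <<'E'
from rig import *
import cv2,json
for n in("scene","top"):
    im=capture(n); cv2.imwrite(f"pics/{n}0.png",im[:,:,::-1])
    c=calibration(n); print(n,c)
print(get_state())
E
```

```text
pics
scene {'camera_matrix': array([[489.4485419 ,   0.        , 327.12492422],
       [  0.        , 489.4485419 , 200.45700643],
       [  0.        ,   0.        ,   1.        ]]), 'k1': -0.15375771573574376, 'camera_from_world': array([[ 0.84668826, -0.53182537,  0.01675614, -0.45322799],
       [-0.4049596 , -0.66450052, -0.62804998,  0.31417935],
       [ 0.34514737,  0.52497698, -0.77799258,  1.38128573],
       [ 0.        ,  0.        ,  0.        ,  1.        ]])}
top {'camera_matrix': array([[412.15978511,   0.        , 320.77535561],
       [  0.        , 412.15978511, 202.37185715],
       [  0.        ,   0.        ,   1.        ]]), 'k1': -0.007370896335700504, 'camera_from_world': array([[-0.02832162, -0.99958381, -0.00548597,  0.04434792],
       [-0.99816299,  0.02857457, -0.0534241 ,  0.54789895],
       [ 0.05355862,  0.00396284, -0.99855684,  1.38095748],
       [ 0.        ,  0.        ,  0.        ,  1.        ]])}
{'time': 0.1, 'qpos': array([ 1.13628778e+00,  3.08963438e-01,  1.63509021e+00,  4.56861025e-05,
        1.19970622e+00, -6.97090079e-02]), 'qd': array([ 1.54989329e-03, -2.06836959e-03, -5.78435974e-03,  1.15105353e-04,
       -9.81129551e-04,  3.06996552e-05]), 'joint_torque': array([-2.37653885e-04, -4.16402328e+01, -2.77647936e+01, -2.10023441e-04,
        3.93218303e-03, -3.87134207e-05]), 'eef_pos': array([0.22267102, 0.58316838, 0.23011884]), 'ee_rot': array([-0.58202706,  0.5827802 ,  0.40033804, -0.40167299]), 'ft_force': array([-0.11763785, -0.01726215,  0.24660651]), 'torque': array([ 0.00815244, -0.00517661,  0.02322946]), 'grip_width': 0.08576426295279944}
```

View pics/scene0.png

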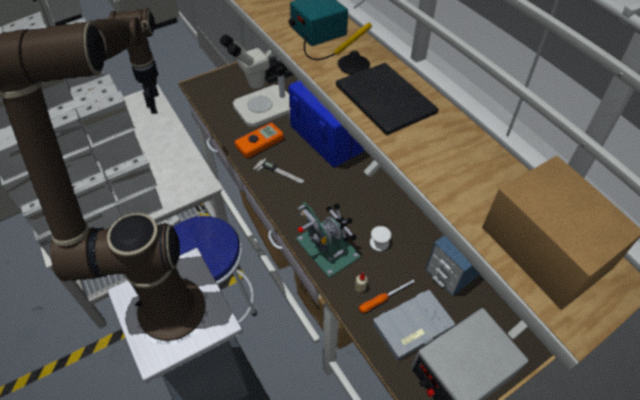

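View pics/top0.png

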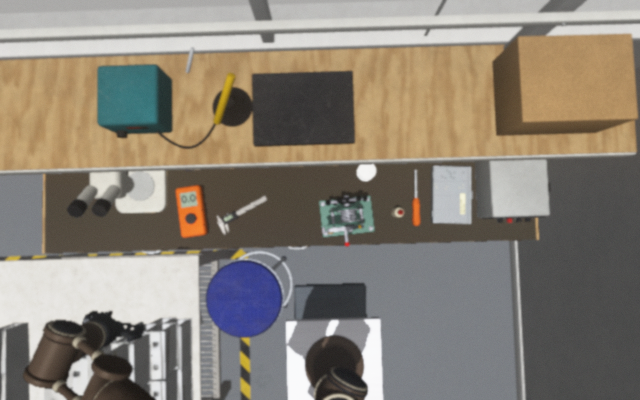

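The winch shows at about scene (325,240) and top (347,215), with its red peg ball at top (347,243). Next I'll enlarge both.

```bash
cat > h.py <<'E'
import numpy as np,cv2
from rig import *
def proj(n,P):
    c=calibration(n);T=c["camera_from_world"];K=c["camera_matrix"]
    p=np.atleast_2d(P)@T[:3,:3].T+T[:3,3];s=p[:,:2]/p[:,2:]
    s=s*(1+c["k1"]*(s**2).sum(1,keepdims=True));return s*K[0,0]+K[:2,2]
def ray(n,uv,z):
    c=calibration(n);T=c["camera_from_world"];K=c["camera_matrix"]
    d=(np.array(uv,float)-K[:2,2])/K[0,0];s=d.copy()
    for _ in range(20): s=d/(1+c["k1"]*(s@s))
    R=T[:3,:3];o=-R.T@T[:3,3];v=R.T@np.array([*s,1]);return o+v*(z-o[2])/v[2]
def crop(im,x0,y0,w,h,k): return cv2.resize(im[y0:y0+h,x0:x0+w],None,fx=k,fy=k,interpolation=cv2.INTER_CUBIC)
E
python3 - <<'E'
from h import *
a=cv2.imread("pics/scene0.png");b=cv2.imread("pics/top0.png")
A=crop(a,285,190,85,95,6);B=crop(b,310,175,75,80,5)
o=np.zeros((max(A.shape[0],B.shape[0]),A.shape[1]+B.shape[1],3),np.uint8);print(A.shape,B.shape)
o=np.zeros((570,900,3),np.uint8);o[:A.shape[0],:510]=A;o[:400,510:885]=B
cv2.imwrite("pics/c1.png",o[:, :]) if 0 else cv2.imwrite("pics/c1.png",cv2.resize(o,(800,507)))
for uv,z in(((320,198),0),((374,235),0),((347,243),.15)): print(uv,ray("top",uv,z))
E
```

```text
(570, 510, 3) (400, 375, 3)
(320, 198) [0.56479312 0.03101997 0.        ]
(374, 235) [ 0.43329866 -0.1492683   0.        ]
(347, 243) [ 0.41572688 -0.04801808  0.15      ]
```

View pics/c1.png

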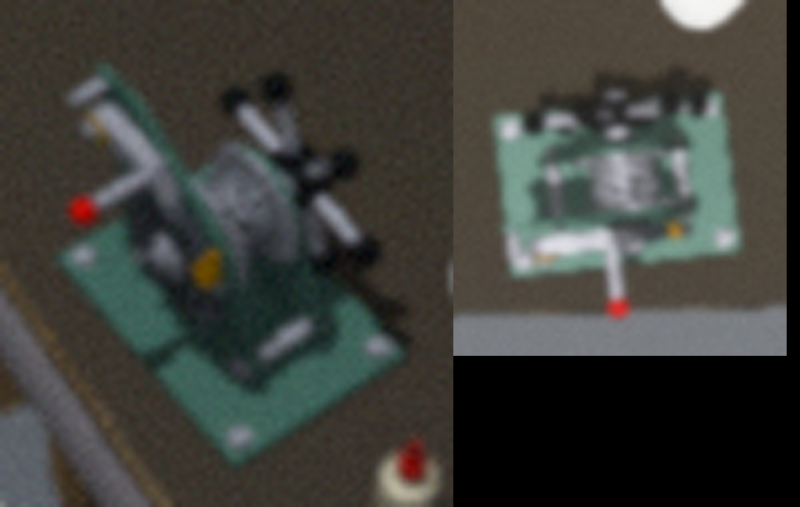

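```bash
cat >> h.py <<'E'
def W(p,X):  # X=[x,y,yaw], p winch mm
    c,s=np.cos(X[2]),np.sin(X[2]);p=np.atleast_2d(p)/1000.
    return np.c_[X[0]+c*p[:,0]-s*p[:,1],X[1]+s*p[:,0]+c*p[:,1],p[:,2]]
E
python3 - <<'E'
from h import *
from scipy.optimize import least_squares
S=lambda u,v:("scene",285+u/5.333,190+v/5.333)
Tt=lambda u,v:("top",310+(u-453.3)/4.444,175+v/4.444)
# base x -62..62? origin "below the drum": let centre offset free
obs=[("A",S(62,258)),("B",S(235,462)),("C",S(405,350)),("A",Tt(512,275)),("B",Tt(740,248)),("C",Tt(722,100)),("D",Tt(497,115)),("ball",S(83,210)),("ball",Tt(617,307)),("yel",S(208,268)),("yel",Tt(675,230))]
def res(q):
    X=q[:3];o=q[3];th=q[4];b=q[5]
    P=dict(A=(o-62,88,6),B=(o-62,-88,6),C=(o+62,-88,6),D=(o+62,88,6),ball=(-92,15+b,149),yel=(-45,-42*np.sin(th),95+42*np.cos(th)))
    r=[]
    for k,(n,u,v) in obs:
        r+=list(proj(n,W(P[k],X))[0]-[u,v])
    return np.array(r+[q[5]/4,q[3]/8])
f=least_squares(res,[.5,-.06,0,0,1,0]);print(f.x.round(4));r=f.fun[:-2].reshape(-1,2)
for (k,o),e in zip(obs,r):print(k,o[0],e.round(2))
E
```

```text
[ 0.5062 -0.0574  0.0743 -4.9705  0.9019  2.1949]
A scene [-1.29 -0.38]
B scene [-0.51  0.93]
C scene [0.06 1.28]
A top [-0.47 -0.25]
B top [-0.18  0.5 ]
C top [-0.1  -2.46]
D top [-0.83 -0.54]
ball scene [-0.26  0.97]
ball top [-0.14 -0.24]
yel scene [ 0.05 -0.43]
yel top [ 0.7  -0.04]
```

```bash
python3 - <<'E'
from h import *
from scipy.optimize import minimize_scalar
from scipy.spatial.transform import Rotation as R
X=[.5062,-.0574,.0743]
S=lambda u,v:("scene",285+u/5.333,190+v/5.333)
Tt=lambda u,v:("top",310+(u-453.3)/4.444,175+v/4.444)
obs=[S(235,100),S(276,87),S(345,162),S(365,248),Tt(535,122),Tt(612,85),Tt(695,105)]
def balls(th):
    a=np.radians(10)-th+np.arange(6)*np.pi/3
    return np.c_[np.full(6,42),60*np.sin(a),95+60*np.cos(a)]
def c(th,full=0):
    d=[]
    for n,u,v in obs:
        e=np.linalg.norm(proj(n,W(balls(th),X))-[u,v],axis=1);d.append(e.min())
    return d if full else np.sum(d)
t=np.arange(.3,1.35,.05)
for x in t:print(round(x,2),round(c(x),1),end="; ")
b=t[np.argmin([c(x) for x in t])];print(b,np.round(c(b,1),1))
s=get_state();q=s["ee_rot"];M=R.from_quat([*q[1:],q[0]]).as_matrix();print(M.round(3))
print("tool x yaw",np.arctan2(M[1,0],M[0,0]),"winch y yaw",np.pi/2+X[2])
pt=W([(-68,15+2.2,149),(-45,60,145),(42,-40,142)],X);print(pt.round(4))
print("handle hub",W((42,0,95),X), "dist")
d=pt[0]+[0,0,.10]-s["eef_pos"];print("tool delta to above peg",(M.T@d).round(3))
E
```

```text
0.3 32.6; 0.35 31.3; 0.4 30.0; 0.45 28.8; 0.5 26.8; 0.55 24.8; 0.6 22.8; 0.65 19.9; 0.7 16.8; 0.75 14.6; 0.8 13.4; 0.85 13.5; 0.9 15.1; 0.95 17.2; 1.0 19.8; 1.05 22.7; 1.1 25.8; 1.15 28.6; 1.2 30.8; 1.25 31.6; 1.3 32.6; 0.7999999999999998 [0.6 0.6 1.2 1.3 0.3 8.7 0.7]
[[ 0.357 -0.001 -0.934]
 [ 0.934 -0.002  0.357]
 [-0.002 -1.     0.   ]]
tool x yaw 1.2059803852700444 winch y yaw 1.6450963267948966
[[ 0.4371 -0.0453  0.149 ]
 [ 0.4569 -0.0009  0.145 ]
 [ 0.5511 -0.0942  0.142 ]]
handle hub [[ 0.54808412 -0.05428227  0.095     ]] dist
tool delta to above peg [-0.511 -0.018 -0.425]
```

```bash
python3 -m handwheel '[{"xyz":[0,-0.01,0],"turn":-0.11,"claw":120},{"xyz":[0,-0.01,0],"turn":-0.11,"claw":120},{"xyz":[0,0,0],"turn":-0.11,"claw":120},{"xyz":[0,0,0],"turn":-0.11,"claw":120},{"xyz":[-0.04,0,-0.01],"turn":0,"claw":120},{"xyz":[-0.04,0,-0.01],"turn":0,"claw":120},{"xyz":[-0.04,0,-0.01],"turn":0,"claw":120},{"xyz":[-0.04,0,-0.01],"turn":0,"claw":120}]' 20
```

```text
time: 0.77
eef_pos: [0.2753, 0.4276, 0.2445]
ee_rot: [0.472, -0.472, -0.523, 0.53]
ft_force: [1.5, -0.4, 0.5]
grip_width: 0.0451
```

```bash
python3 -m handwheel '[{"xyz":[-0.04,0,-0.01],"turn":0,"claw":120},{"xyz":[-0.04,0,-0.01],"turn":0,"claw":120},{"xyz":[-0.04,0,-0.01],"turn":0,"claw":120},{"xyz":[-0.04,0,-0.01],"turn":0,"claw":120},{"xyz":[-0.04,0,-0.01],"turn":0,"claw":120},{"xyz":[-0.04,0,-0.01],"turn":0,"claw":120},{"xyz":[-0.04,0,-0.01],"turn":0,"claw":120},{"xyz":[-0.04,0,-0.01],"turn":0,"claw":120}]'
```

```text
time: 1.43
eef_pos: [0.3853, 0.1128, 0.2434]
ee_rot: [0.47, -0.471, -0.523, 0.532]
ft_force: [1.6, -0.2, -0.4]
grip_width: 0.0453
```

```bash
cat >> h.py <<'E'
from scipy.spatial.transform import Rotation as Rn
X=[.5062,-.0574,.0743]
def tool():
    s=get_state();q=s["ee_rot"];return s,Rn.from_quat([*q[1:],q[0]]).as_matrix()
def wp(p,X=X):  # world -> winch mm
    c,s=np.cos(X[2]),np.sin(X[2]);d=np.array(p)-[X[0],X[1],0];return 1000*np.array([c*d[0]+s*d[1],-s*d[0]+c*d[1],d[2]])
def st():
    s,M=tool();print("t",round(s["time"],2),"tcp winch mm",wp(s["eef_pos"]).round(1),"yawerr",round(np.arctan2(M[1,0],M[0,0])-np.pi/2-X[2],3),"F tool",(M.T@s["ft_force"]).round(1),"w",round(s["grip_width"]*1000,1))
E
python3 -c "from h import *;st()"
```

```text
t 1.43 tcp winch mm [-107.9  178.7  243.4] yawerr 0.041 F tool [-0.4  0.4 -1.6] w 45.3
```

```bash
python3 -m handwheel '[{"xyz":[0,0,0],"turn":0.04,"claw":120},{"xyz":[-0.04,0,-0.01],"turn":0,"claw":120},{"xyz":[-0.04,0,-0.01],"turn":0,"claw":120},{"xyz":[-0.04,0,-0.01],"turn":0,"claw":120},{"xyz":[-0.035,0.01,-0.01],"turn":0,"claw":120},{"xyz":[0,0.02,0],"turn":0,"claw":120},{"xyz":[0,0.01,0],"turn":0,"claw":120},{"xyz":[0,0,0],"turn":0,"claw":120}]'; python3 - <<'E'
from h import *
st()
a=capture("scene");b=capture("top")
A=crop(a,275,170,110,110,5);B=crop(b,310,175,75,80,4)
o=np.zeros((550,850,3),np.uint8);o[:550,:550]=A;o[:320,550:]=B
cv2.imwrite("pics/c2.png",cv2.resize(o,(800,518))[:,:,::-1])
E
```

```text
time: 2.1
eef_pos: [0.437, -0.0514, 0.2038]
ee_rot: [0.482, -0.488, -0.51, 0.519]
ft_force: [-0.4, 0.4, -0.8]
grip_width: 0.0451
t 2.1 tcp winch mm [-68.5  11.1 203.8] yawerr -0.016 F tool [0.4 0.8 0.4] w 45.1
```

View pics/c2.png

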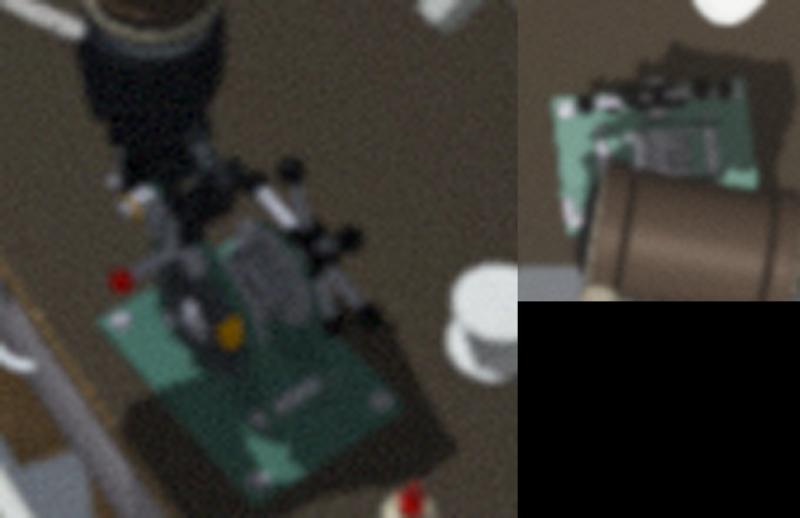

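The gripper hangs over the pawl with the peg ball at crop (120,282) in front of it and the peg running back under the jaws, which matches the plan. Descending now.

```bash
python3 -m handwheel '[{"xyz":[0.006,0.02,0],"turn":-0.016,"claw":120},{"xyz":[0,0.02,0],"turn":0,"claw":120},{"xyz":[0,0.02,0],"turn":0,"claw":120},{"xyz":[0,0.01,0],"turn":0,"claw":120},{"xyz":[0,0,0],"turn":0,"claw":120}]'; python3 -c "from h import *;st()"
```

```text
time: 2.62
eef_pos: [0.44, -0.043, 0.1394]
ee_rot: [0.473, -0.484, -0.518, 0.523]
ft_force: [-0.7, 0.1, -0.1]
grip_width: 0.0452
t 2.62 tcp winch mm [-64.9  19.3 139.4] yawerr 0.009 F tool [0.1 0.1 0.7] w 45.2
```

```bash
python3 -m handwheel '[{"xyz":[-0.002,0.008,0.004],"turn":0,"claw":120},{"xyz":[0,0.001,0],"turn":0,"claw":180},{"xyz":[0,0,0],"turn":0,"claw":240},{"xyz":[0,0,0],"turn":0,"claw":240},{"xyz":[0,0,0],"turn":0,"claw":240},{"xyz":[0,0,0],"turn":0,"claw":240}]' 20; python3 -c "from h import *;st()"
```

```text
time: 3.12
eef_pos: [0.4384, -0.0447, 0.1332]
ee_rot: [0.47, -0.485, -0.52, 0.523]
ft_force: [-0.3, 0.3, -1.7]
grip_width: 0.0086
t 3.12 tcp winch mm [-66.7  17.7 133.2] yawerr 0.013 F tool [0.3 1.7 0.2] w 8.6
```

```bash
python3 -m handwheel '[{"xyz":[0.0017,-0.0088,0],"turn":0,"claw":255},{"xyz":[0.0034,-0.0084,0],"turn":0,"claw":255},{"xyz":[0.005,-0.0075,0],"turn":0,"claw":255},{"xyz":[0,0,0],"turn":0,"claw":255}]' 25; python3 -c "from h import *;st()"
```

```text
time: 3.45
eef_pos: [0.4374, -0.0333, 0.1595]
ee_rot: [0.47, -0.485, -0.52, 0.522]
ft_force: [-0.1, 0.8, -4.3]
grip_width: 0.0085
t 3.45 tcp winch mm [-66.8  29.2 159.5] yawerr 0.012 F tool [0.9 4.3 0.1] w 8.5
```

```bash
python3 -m handwheel '[{"xyz":[0.0067,-0.0061,0],"turn":0,"claw":255},{"xyz":[0.0077,-0.0047,0],"turn":0,"claw":255},{"xyz":[0.0085,-0.003,0],"turn":0,"claw":255},{"xyz":[0,0,0],"turn":0,"claw":255}]'; python3 -c "from h import *;st()"
```

```text
time: 3.78
eef_pos: [0.4354, -0.0097, 0.1758]
ee_rot: [0.468, -0.487, -0.519, 0.523]
ft_force: [1.4, -0.3, -5.4]
grip_width: 0.0082
t 3.78 tcp winch mm [-67.   52.8 175.8] yawerr 0.013 F tool [-0.3  5.5 -1.3] w 8.2
```

```bash
python3 -m handwheel '[{"xyz":[0.0095,0.001,0],"turn":0,"claw":255},{"xyz":[0.009,0.001,0],"turn":0,"claw":255},{"xyz":[0.0085,0.0023,0],"turn":0,"claw":255},{"xyz":[0.007,0.0035,0],"turn":0,"claw":255},{"xyz":[0,0,0],"turn":0,"claw":255}]'; python3 -c "from h import *;st()"
```

```text
time: 4.2
eef_pos: [0.4328, 0.0252, 0.1699]
ee_rot: [0.466, -0.488, -0.519, 0.525]
ft_force: [0.8, -2.5, -0.4]
grip_width: 0.0086
t 4.2 tcp winch mm [-67.1  87.8 169.9] yawerr 0.016 F tool [-2.6  0.5 -0.6] w 8.6
```

```bash
python3 -m handwheel '[{"xyz":[0.003,0.003,0],"turn":0,"claw":255},{"xyz":[0,0,0],"turn":0,"claw":180},{"xyz":[0,0,0],"turn":0,"claw":160},{"xyz":[0,0,0],"turn":0,"claw":160},{"xyz":[0,-0.03,0],"turn":0,"claw":160},{"xyz":[0,-0.03,0],"turn":0,"claw":200},{"xyz":[0,-0.02,0],"turn":0,"claw":255},{"xyz":[0,0,0],"turn":0,"claw":255}]'; python3 - <<'E'
from h import *
st()
a=capture("scene");
cv2.imwrite("pics/c3.png",crop(a,275,170,110,100,6)[:,:,::-1])
E
```

```text
time: 4.87
eef_pos: [0.4297, 0.0339, 0.2459]
ee_rot: [0.47, -0.484, -0.519, 0.525]
ft_force: [0.4, -0.1, 0.2]
grip_width: 0.0003
t 4.87 tcp winch mm [-69.5  96.7 245.9] yawerr 0.016 F tool [-0.2 -0.2 -0.4] w 0.3
```

View pics/c3.png

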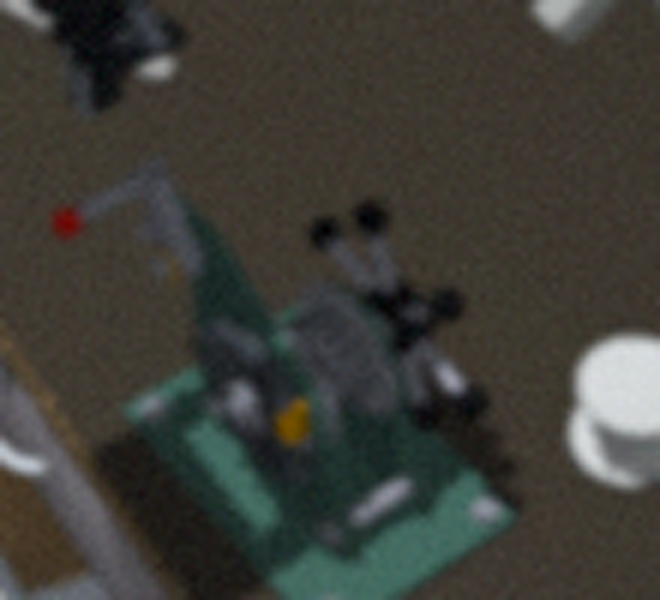

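```bash
python3 -m handwheel '[{"xyz":[-0.036,0,-0.022],"turn":0.016,"claw":255},{"xyz":[-0.036,0,-0.022],"turn":0,"claw":255},{"xyz":[-0.036,0,-0.022],"turn":0,"claw":255},{"xyz":[-0.036,0,-0.022],"turn":0,"claw":255},{"xyz":[-0.036,0.0,-0.018],"turn":0,"claw":255},{"xyz":[0,0.0,0],"turn":0,"claw":255}]'; python3 - <<'E'
from h import *
from scipy.optimize import minimize_scalar,least_squares
st()
ball=(275+66/6,170+222/6)
f=lambda p:np.linalg.norm(proj("scene",W((-92,62-45.2*np.cos(p+.089),145+45.2*np.sin(p+.089)),X))-ball)
m=minimize_scalar(f,bounds=(1,2.6),method="bounded");print("pawl",m.x,m.fun)
obs=[(275+u/6,170+v/6) for u,v in((325,232),(370,215),(447,303),(468,402))]
def balls(th):
    a=np.radians(10)-th+np.arange(6)*np.pi/3
    return np.c_[np.full(6,42),60*np.sin(a),95+60*np.cos(a)]
def r(q):
    P=proj("scene",W(balls(q[0]),X))+q[1:]
    return np.concatenate([ (P-o)[np.linalg.norm(P-o,axis=1).argmin()] for o in obs])
s=least_squares(r,[.82,0,0]);print(s.x,s.fun.round(1))
E
```

```text
time: 5.42
eef_pos: [0.5478, -0.1373, 0.2364]
ee_rot: [0.477, -0.482, -0.517, 0.523]
ft_force: [0.9, 0.8, 0.7]
grip_width: 0.0001
t 5.42 tcp winch mm [ 35.6 -82.8 236.4] yawerr 0.006 F tool [ 0.8 -0.7 -1. ] w 0.1
pawl 2.0956674062603105 0.15731437203880333
[ 0.80134959  0.1746553  -0.82823621] [ 0.1 -0.2  0.1  0.2 -0.4  0.   0.2 -0. ]
```

```bash
python3 -m handwheel '[{"xyz":[0,0.03,-0.003],"turn":0.006,"claw":255},{"xyz":[0,0.03,-0.001],"turn":0,"claw":255},{"xyz":[0,0.03,0],"turn":0,"claw":255},{"xyz":[0,0.008,0],"turn":0,"claw":255},{"xyz":[0,0,0],"turn":0,"claw":255}]'; python3 -c "from h import *;st()"
```

```text
time: 5.83
eef_pos: [0.5501, -0.139, 0.1274]
ee_rot: [0.484, -0.483, -0.514, 0.519]
ft_force: [1.0, 0.6, -0.2]
grip_width: 0.0001
t 5.83 tcp winch mm [ 37.7 -84.6 127.4] yawerr -0.008 F tool [ 0.6  0.2 -1. ] w 0.1
```

```bash
python3 -m handwheel '[{"xyz":[0.005,-0.008,0],"turn":-0.008,"claw":255},{"xyz":[0.006,0,0],"turn":0,"claw":255},{"xyz":[0.006,0,0],"turn":0,"claw":255},{"xyz":[0.005,0,0],"turn":0,"claw":255}]';python3 -c "from h import *;st()";python3 -m handwheel '[{"xyz":[0.005,0,0],"turn":0,"claw":255},{"xyz":[0.005,0,0],"turn":0,"claw":255}]';python3 -c "from h import *;st()"; python3 -m handwheel '[{"xyz":[0.005,0,0],"turn":0,"claw":255},{"xyz":[0.005,0,0],"turn":0,"claw":255}]';python3 -c "from h import *;st()"
```

```text
time: 6.17
eef_pos: [0.5484, -0.1146, 0.1375]
ee_rot: [0.482, -0.48, -0.516, 0.52]
ft_force: [-0.8, -0.4, -0.4]
grip_width: 0.0
t 6.17 tcp winch mm [ 37.9 -60.2 137.5] yawerr -0.001 F tool [-0.3  0.4  0.9] w 0.0
time: 6.33
eef_pos: [0.5494, -0.1051, 0.1412]
ee_rot: [0.479, -0.482, -0.516, 0.521]
ft_force: [-4.3, -10.8, 6.3]
grip_width: -0.0002
t 6.33 tcp winch mm [ 39.5 -50.8 141.2] yawerr 0.003 F tool [-10.5  -6.2   5.1] w -0.2
time: 6.5
eef_pos: [0.549, -0.0998, 0.1453]
ee_rot: [0.474, -0.484, -0.515, 0.526]
ft_force: [-3.4, -7.6, 3.2]
grip_width: 0.0001
t 6.5 tcp winch mm [ 39.5 -45.5 145.3] yawerr 0.008 F tool [-7.4 -3.1  4. ] w 0.1
```

```bash
python3 -m handwheel '[{"xyz":[0.001,0.008,0],"turn":-0.008,"claw":255},{"xyz":[0.004,0.003,0],"turn":0,"claw":255},{"xyz":[0.004,0.002,0],"turn":0,"claw":255},{"xyz":[0.004,0.002,0],"turn":0,"claw":255}]';python3 - <<'E'
from h import *
st()
a=capture("scene");
cv2.imwrite("pics/c4.png",crop(a,275,170,110,100,6)[:,:,::-1])
E
```

```text
time: 6.83
eef_pos: [0.5526, -0.0988, 0.1424]
ee_rot: [0.459, -0.489, -0.514, 0.535]
ft_force: [-5.4, -9.6, 7.7]
grip_width: -0.0001
t 6.83 tcp winch mm [ 43.2 -44.7 142.4] yawerr 0.027 F tool [-9.4 -7.3  6.3] w -0.1
```

View pics/c4.png

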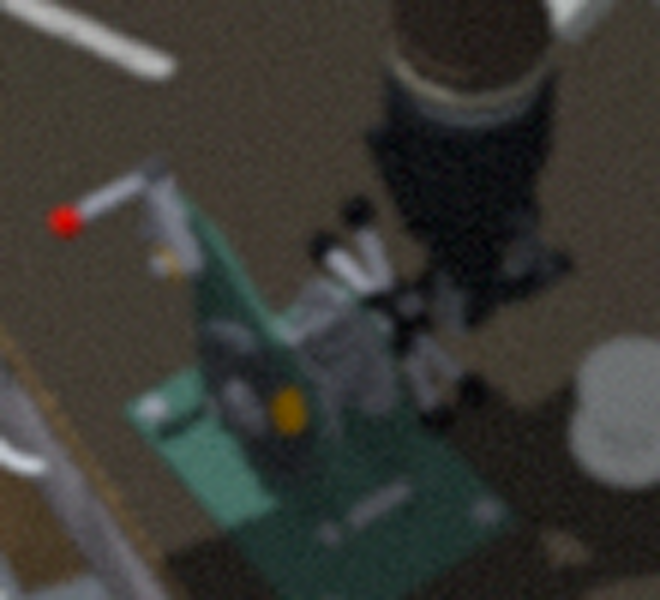

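```bash
cat >> h.py <<'E'
def balls(th):
    a=np.radians(10)-th+np.arange(6)*np.pi/3
    return np.c_[np.full(6,42),60*np.sin(a),95+60*np.cos(a)]
def drum(obs,th0):
    from scipy.optimize import least_squares
    def r(q):
        P=proj("scene",W(balls(q[0]),X))+[.17,-.83]
        return np.concatenate([ (P-o)[np.linalg.norm(P-o,axis=1).argmin()] for o in obs])
    s=least_squares(r,[th0]);print("drum",s.x,s.fun.round(1));print(balls(s.x[0]).round(1));return s.x[0]
E
python3 - <<'E'
from h import *
drum([(275+u/6,170+v/6) for u,v in((322,246),(359,210),(437,414),(470,388))],.65)
E
python3 -m handwheel '[{"xyz":[-0.015,0,0.004],"turn":0.027,"claw":255},{"xyz":[0,-0.03,0],"turn":0,"claw":255},{"xyz":[0,-0.03,0],"turn":0,"claw":125},{"xyz":[0,0,0],"turn":0,"claw":125},{"xyz":[0,0,0],"turn":0,"claw":125}]' 40;python3 -c "from h import *;st()"
```

```text
drum [0.59956106] [ 0.5 -0.1 -0.3 -0.  -0.4  0.5  0.2 -0. ]
[[ 42.  -24.7 149.7]
 [ 42.   35.  143.8]
 [ 42.   59.7  89.1]
 [ 42.   24.7  40.3]
 [ 42.  -35.   46.2]
 [ 42.  -59.7 100.9]]
time: 7.3
eef_pos: [0.55, -0.1104, 0.2097]
ee_rot: [0.464, -0.498, -0.508, 0.528]
ft_force: [-0.8, 0.1, -0.2]
grip_width: 0.0355
t 7.3 tcp winch mm [ 39.7 -56.1 209.7] yawerr -0.001 F tool [0.2 0.2 0.8] w 35.5
```

```bash
python3 -m handwheel '[{"xyz":[0.03,0,-0.002],"turn":0,"claw":125},{"xyz":[0.0,0.015,0],"turn":0,"claw":125},{"xyz":[0,0,0],"turn":0,"claw":125}]' 40;python3 - <<'E'
from h import *
st();print(tool()[1].round(3))
E
```

```text
time: 7.55
eef_pos: [0.5521, -0.0799, 0.1955]
ee_rot: [0.462, -0.501, -0.51, 0.526]
ft_force: [-1.7, -0.0, -0.9]
grip_width: 0.0437
t 7.55 tcp winch mm [ 44.2 -25.8 195.5] yawerr -0.002 F tool [0.2 0.8 1.7] w 43.7
[[-0.072  0.025 -0.997]
 [ 0.996 -0.054 -0.073]
 [-0.056 -0.998 -0.021]]
```

```bash
python3 -m handwheel '[{"xyz":[0.001,0.02,0.001],"turn":0,"claw":125},{"xyz":[0.001,0.02,0.001],"turn":0,"claw":125},{"xyz":[0.001,0.015,0],"turn":0,"claw":125},{"xyz":[0,0.005,0],"turn":0,"claw":125},{"xyz":[0,0,0],"turn":0,"claw":125}]';python3 -c "from h import *;st()"
```

```text
time: 7.97
eef_pos: [0.5518, -0.0785, 0.134]
ee_rot: [0.461, -0.5, -0.51, 0.526]
ft_force: [-0.1, -0.4, -0.1]
grip_width: 0.0437
t 7.97 tcp winch mm [ 43.9 -24.4 134. ] yawerr 0.0 F tool [-0.4  0.1  0.2] w 43.7
```

Clear of contact. Close on the ball.

```bash
python3 -m handwheel '[{"xyz":[0,0.003,0.001],"turn":0,"claw":170},{"xyz":[0,0,0],"turn":0,"claw":220},{"xyz":[0,0,0],"turn":0,"claw":220},{"xyz":[0,0,0],"turn":0,"claw":220},{"xyz":[0,0,0],"turn":0,"claw":220}]' 40;python3 - <<'E'
from h import *
st()
a=capture("scene");
cv2.imwrite("pics/c5.png",crop(a,275,170,110,100,6)[:,:,::-1])
E
```

```text
time: 8.38
eef_pos: [0.5502, -0.0732, 0.1343]
ee_rot: [0.467, -0.498, -0.512, 0.522]
ft_force: [0.3, 5.0, -2.6]
grip_width: 0.0168
t 8.38 tcp winch mm [ 42.7 -19.  134.3] yawerr -0.006 F tool [ 5.1  2.4 -0.6] w 16.8
```

View pics/c5.png

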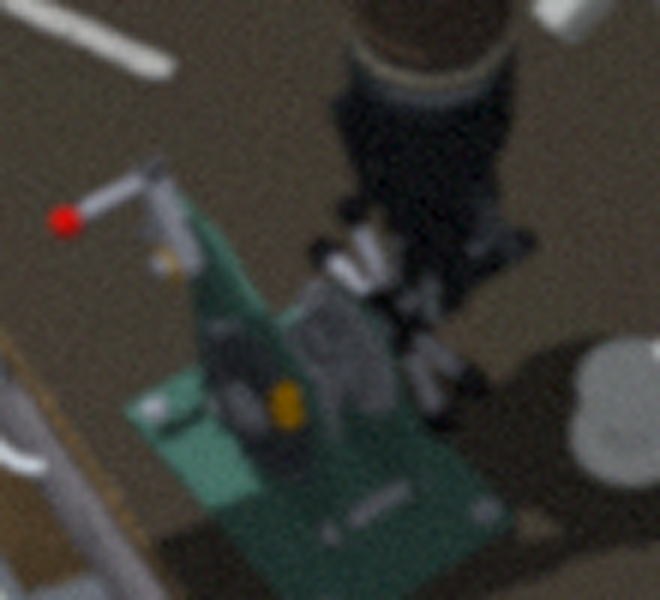

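```bash
python3 - <<'E'
from h import *
drum([(275+u/6,170+v/6) for u,v in((320,250),(353,210),(434,413),(470,380))],.55)
E
python3 -m handwheel '[{"xyz":[0.005,-0.002,0],"turn":0,"claw":230},{"xyz":[0.005,-0.002,0],"turn":0,"claw":230},{"xyz":[0.004,-0.001,0],"turn":0,"claw":230},{"xyz":[0,0,0],"turn":0,"claw":230}]';python3 - <<'E'
from h import *
st()
a=capture("scene");
cv2.imwrite("pics/c6.png",crop(a,285,185,90,80,8)[:,:,::-1])
E
```

```text
drum [0.54615717] [ 0.9 -0.1  0.1 -0.1  0.6  0.9  0.1  0.6]
[[ 42.  -21.8 150.9]
 [ 42.   37.5 141.8]
 [ 42.   59.3  85.9]
 [ 42.   21.8  39.1]
 [ 42.  -37.5  48.2]
 [ 42.  -59.3 104.1]]
time: 8.77
eef_pos: [0.5493, -0.0626, 0.1387]
ee_rot: [0.462, -0.5, -0.511, 0.525]
ft_force: [0.1, 0.7, -2.9]
grip_width: 0.0155
t 8.77 tcp winch mm [ 42.6  -8.4 138.7] yawerr -0.002 F tool [ 0.8  2.8 -0.1] w 15.5
```

View pics/c6.png

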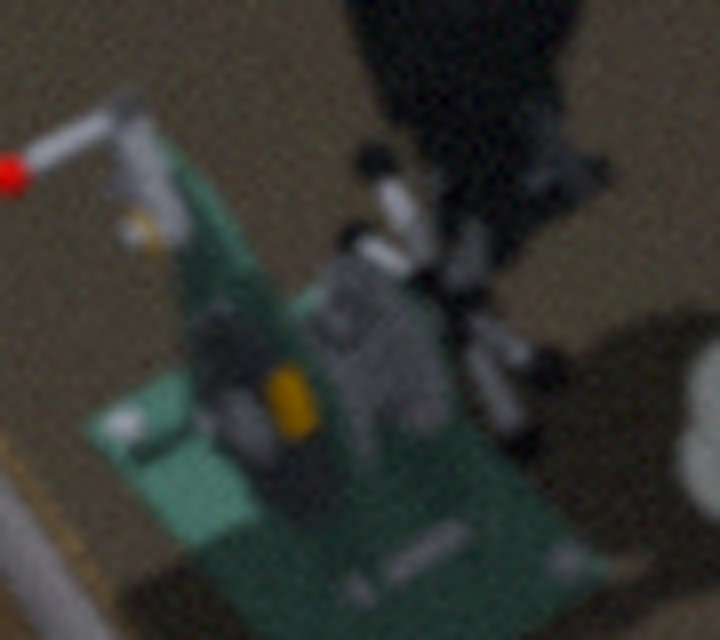

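```bash
python3 - <<'E'
from h import *
drum([(285+u/8,185+v/8) for u,v in((352,240),(375,160),(520,440),(548,363))],.35)
E
```

```text
drum [0.32033807] [ 0.8 -0.1  0.1 -0.2  0.   0.  -0.5  0.2]
[[ 42.   -8.7 154.4]
 [ 42.   47.1 132.2]
 [ 42.   55.8  72.9]
 [ 42.    8.7  35.6]
 [ 42.  -47.1  57.8]
 [ 42.  -55.8 117.1]]
```

```bash
python3 -m handwheel '[{"xyz":[0.003,0.002,0],"turn":0,"claw":230},{"xyz":[0,0,0],"turn":0,"claw":230},{"xyz":[0,0,0],"turn":0,"claw":230}]';python3 -c "from h import *;st()"; python3 -m handwheel '[{"xyz":[0,0,0],"turn":0,"claw":160},{"xyz":[0,0,0],"turn":0,"claw":140},{"xyz":[0,0,0],"turn":0,"claw":140},{"xyz":[0,-0.02,0],"turn":0,"claw":140},{"xyz":[0,-0.04,0],"turn":0,"claw":140},{"xyz":[0,-0.04,0],"turn":0,"claw":140},{"xyz":[0,-0.01,0],"turn":0,"claw":140},{"xyz":[0,0,0],"turn":0,"claw":140}]' 25; python3 -c "from h import *;st()"
```

```text
time: 9.07
eef_pos: [0.5493, -0.0627, 0.1387]
ee_rot: [0.46, -0.501, -0.509, 0.527]
ft_force: [0.8, -0.1, -5.0]
grip_width: 0.0151
t 9.07 tcp winch mm [ 42.6  -8.5 138.7] yawerr 0.0 F tool [ 0.2  5.  -0.7] w 15.1
time: 9.73
eef_pos: [0.5471, -0.0538, 0.2538]
ee_rot: [0.462, -0.5, -0.51, 0.525]
ft_force: [-0.0, -0.1, -0.3]
grip_width: 0.0385
t 9.73 tcp winch mm [ 41.    0.5 253.8] yawerr -0.001 F tool [-0.1  0.3  0. ] w 38.5
```

```bash
cat >> h.py <<'E'
def drumfit(im,lo=0,hi=1.0):
    g=cv2.GaussianBlur(im.astype(np.float32).max(2),(3,3),0);t=np.arange(lo,hi,.01);c=[]
    for th in t:
        p=(proj("scene",W(balls(th),X))+[.17,-.83]).astype(np.float32)
        v=cv2.remap(g,p[:,:1],p[:,1:],cv2.INTER_LINEAR);c.append(np.sort(v.ravel())[:5].mean())
    c=np.array(c);i=c.argmin();print("drumfit",t[i].round(2),c[max(0,i-6):i+7:2].round(1));return t[i]
E
python3 - <<'E'
from h import *
drumfit(cv2.imread("pics/scene0.png")[:,:,::-1]);drumfit(capture("scene"))
E
```

```text
drumfit 0.82 [25.8 24.8 24.  23.6 23.8 25.  26.6]
drumfit 0.41 [29.2 28.  27.5 27.3 27.6 28.7 30.8]
```

```bash
python3 - <<'E'
from h import *
a=capture("scene");cv2.imwrite("pics/c7.png",crop(a,285,185,90,80,8)[:,:,::-1])
E
```

```text
(no output)
```

View pics/c7.png

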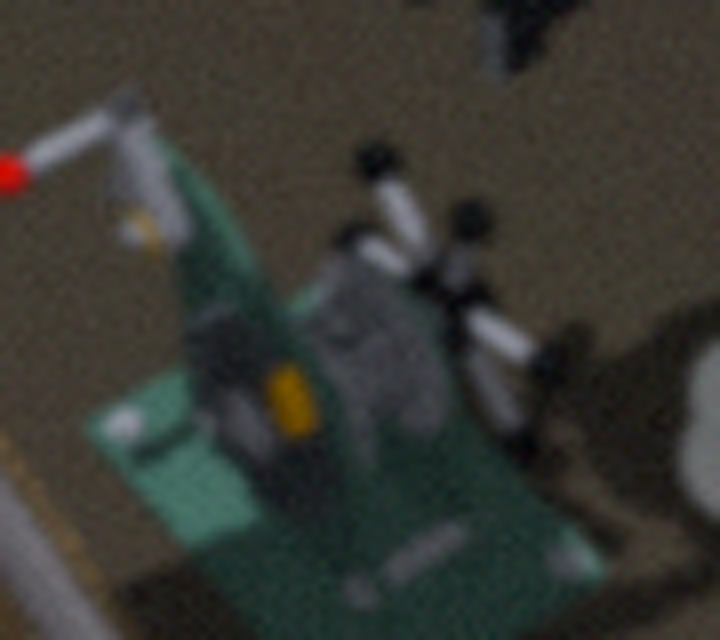

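```bash
python3 - <<'E'
from h import *
o=[(285+u/8,185+v/8) for u,v in((352,240),(377,160),(472,217),(518,442),(548,360))]
drum(o,.35)
from scipy.optimize import least_squares
def r(q):
    P=proj("scene",W(balls(q[0]),X))+q[1:3]
    return np.concatenate([ (P-x)[np.linalg.norm(P-x,axis=1).argmin()] for x in o])
s=least_squares(r,[.35,0,0]);print(s.x,s.fun.round(1))
for t in np.arange(.2,.6,.05): print(t.round(2),proj("scene",W((-45,-42*np.sin(t),95+42*np.cos(t)),X))[0].round(1),end=" ")
print(285+292/8,185+400/8)
E
```

```text
drum [0.31913321] [ 0.8 -0.1 -0.2 -0.2 -0.3  0.2  0.3 -0.2 -0.5  0.5]
[[ 42.   -8.6 154.4]
 [ 42.   47.1 132.2]
 [ 42.   55.7  72.8]
 [ 42.    8.6  35.6]
 [ 42.  -47.1  57.8]
 [ 42.  -55.7 117.2]]
[ 0.32013246  0.14515613 -0.88369539] [ 0.8 -0.1 -0.2 -0.2 -0.4  0.2  0.3 -0.3 -0.6  0.5]
0.2 [319.  231.1] 0.25 [319.5 231.6] 0.3 [319.9 232.2] 0.35 [320.3 232.8] 0.4 [320.7 233.4] 0.45 [321.1 234. ] 0.5 [321.5 234.7] 0.55 [321.8 235.3] 321.5 235.0
```

```bash
python3 -m handwheel '[{"xyz":[0.029,0,0.036],"turn":0,"claw":140},{"xyz":[0.029,0,0.036],"turn":0,"claw":140},{"xyz":[0.029,0,0.036],"turn":0,"claw":140},{"xyz":[0,0,0],"turn":0,"claw":140}]' 25; python3 - <<'E'
from h import *
st();print(tool()[1][:,1].round(3))
E
```

```text
time: 10.17
eef_pos: [0.4317, 0.0207, 0.234]
ee_rot: [0.469, -0.496, -0.505, 0.529]
ft_force: [-1.5, -0.2, -1.3]
grip_width: 0.0383
t 10.17 tcp winch mm [-68.5  83.4 234. ] yawerr -0.006 F tool [0.  1.3 1.5] w 38.3
[ 0.005 -0.051 -0.999]
```

```bash
python3 -m handwheel '[{"xyz":[0.006,0.02,0],"turn":0,"claw":140},{"xyz":[0.002,0.02,0],"turn":0,"claw":140},{"xyz":[0.001,0.02,0],"turn":0,"claw":140},{"xyz":[0,0.006,0],"turn":0,"claw":140},{"xyz":[0,0,0],"turn":0,"claw":140}]'; python3 -c "from h import *;st()"
```

```text
time: 10.58
eef_pos: [0.4232, 0.0279, 0.1573]
ee_rot: [0.471, -0.491, -0.503, 0.533]
ft_force: [-0.1, -0.8, -0.0]
grip_width: 0.0383
t 10.58 tcp winch mm [-76.4  91.2 157.3] yawerr -0.001 F tool [-0.8  0.   0.2] w 38.3
```

```bash
python3 -m handwheel '[{"xyz":[0,-0.008,-0.008],"turn":0,"claw":140},{"xyz":[0,0,0],"turn":0,"claw":200},{"xyz":[0,0,0],"turn":0,"claw":255},{"xyz":[0,0,0],"turn":0,"claw":255},{"xyz":[0,0,0],"turn":0,"claw":255}]' 25; python3 -c "from h import *;st()"
```

```text
time: 11.0
eef_pos: [0.4317, 0.0251, 0.1657]
ee_rot: [0.47, -0.491, -0.5, 0.536]
ft_force: [-0.6, 1.7, -3.8]
grip_width: 0.0085
t 11.0 tcp winch mm [-68.2  87.8 165.7] yawerr 0.001 F tool [1.9 3.7 0.4] w 8.5
```

```bash
python3 -m handwheel '[{"xyz":[-0.0078,-0.0045,0],"turn":0,"claw":255},{"xyz":[-0.0086,-0.0028,0],"turn":0,"claw":255},{"xyz":[-0.0089,-0.0011,0],"turn":0,"claw":255},{"xyz":[-0.009,0.0005,0],"turn":0,"claw":255},{"xyz":[0,0,0],"turn":0,"claw":255}]'; python3 -c "from h import *;st()"
```

```text
time: 11.42
eef_pos: [0.4346, -0.0087, 0.1769]
ee_rot: [0.472, -0.49, -0.502, 0.534]
ft_force: [-0.4, 1.3, -6.4]
grip_width: 0.0086
t 11.42 tcp winch mm [-67.8  53.8 176.9] yawerr -0.0 F tool [1.6 6.3 0.2] w 8.6
```

```bash
python3 -m handwheel '[{"xyz":[-0.0087,0.004,0],"turn":0,"claw":255},{"xyz":[-0.0078,0.0055,0],"turn":0,"claw":255},{"xyz":[-0.0068,0.006,0],"turn":0,"claw":255},{"xyz":[0,0,0],"turn":0,"claw":255}]'; python3 -c "from h import *;st()"
```

```text
time: 11.75
eef_pos: [0.4369, -0.0348, 0.1636]
ee_rot: [0.473, -0.491, -0.502, 0.532]
ft_force: [0.8, 3.3, -2.7]
grip_width: 0.0083
t 11.75 tcp winch mm [-67.4  27.7 163.6] yawerr -0.003 F tool [ 3.4  2.5 -1.1] w 8.3
```

```bash
python3 -m handwheel '[{"xyz":[-0.004,0.0064,0],"turn":0,"claw":255},{"xyz":[-0.003,0.0063,0],"turn":0,"claw":255},{"xyz":[-0.002,0.004,0],"turn":0,"claw":255},{"xyz":[0,0,0],"turn":0,"claw":255}]'; python3 -c "from h import *;st()"
```

```text
time: 12.08
eef_pos: [0.4377, -0.0444, 0.146]
ee_rot: [0.474, -0.491, -0.503, 0.531]
ft_force: [-0.7, 2.9, 1.5]
grip_width: 0.0083
t 12.08 tcp winch mm [-67.3  18.1 146. ] yawerr -0.005 F tool [ 2.8 -1.6  0.5] w 8.3
```

```bash
for i in 1; do python3 -m handwheel '[{"xyz":[-0.0007,0.003,0],"turn":0,"claw":255},{"xyz":[0,0.002,0],"turn":0,"claw":255}]'; python3 -c "from h import *;st()"; python3 -m handwheel '[{"xyz":[-0.0005,0.003,0],"turn":0,"claw":255},{"xyz":[0,0.002,0],"turn":0,"claw":255}]'; python3 -c "from h import *;st()"; done
```

```text
time: 12.25
eef_pos: [0.438, -0.045, 0.1431]
ee_rot: [0.475, -0.49, -0.502, 0.531]
ft_force: [-10.9, 6.1, 25.5]
grip_width: 0.008
t 12.25 tcp winch mm [-67.1  17.4 143.1] yawerr -0.005 F tool [  5.7 -25.6  10.9] w 8.0
time: 12.42
eef_pos: [0.438, -0.0451, 0.1433]
ee_rot: [0.476, -0.489, -0.502, 0.532]
ft_force: [-7.5, 5.0, 14.4]
grip_width: 0.0087
t 12.42 tcp winch mm [-67.1  17.3 143.3] yawerr -0.005 F tool [  4.9 -14.5   7.4] w 8.7
```

```bash
python3 -m handwheel '[{"xyz":[0,-0.001,0],"turn":0,"claw":255},{"xyz":[0,0,0],"turn":0,"claw":200},{"xyz":[0,0,0],"turn":0,"claw":160},{"xyz":[0,0,0],"turn":0,"claw":160}]'; python3 -c "from h import *;st()"; python3 -m handwheel '[{"xyz":[0,-0.02,0],"turn":0,"claw":160},{"xyz":[0,-0.03,0],"turn":0,"claw":160},{"xyz":[0,-0.04,0],"turn":0,"claw":160},{"xyz":[0.04,-0.02,0],"turn":0,"claw":160},{"xyz":[0.04,0,0],"turn":0,"claw":160},{"xyz":[0,0,0],"turn":0,"claw":160}]'; python3 - <<'E'
from h import *
st();a=capture("scene");cv2.imwrite("pics/c8.png",crop(a,285,185,90,80,8)[:,:,::-1])
E
```

```text
time: 12.75
eef_pos: [0.4401, -0.0472, 0.1456]
ee_rot: [0.473, -0.49, -0.502, 0.533]
ft_force: [0.3, 1.1, -0.0]
grip_width: 0.0319
t 12.75 tcp winch mm [-65.1  15.1 145.6] yawerr -0.002 F tool [ 1.1 -0.  -0.4] w 31.9
time: 13.25
eef_pos: [0.438, 0.0332, 0.2537]
ee_rot: [0.473, -0.494, -0.499, 0.532]
ft_force: [-0.3, -0.3, -0.2]
grip_width: 0.032
t 13.25 tcp winch mm [-61.3  95.4 253.7] yawerr -0.01 F tool [-0.3  0.2  0.3] w 32.0
```

View pics/c8.png

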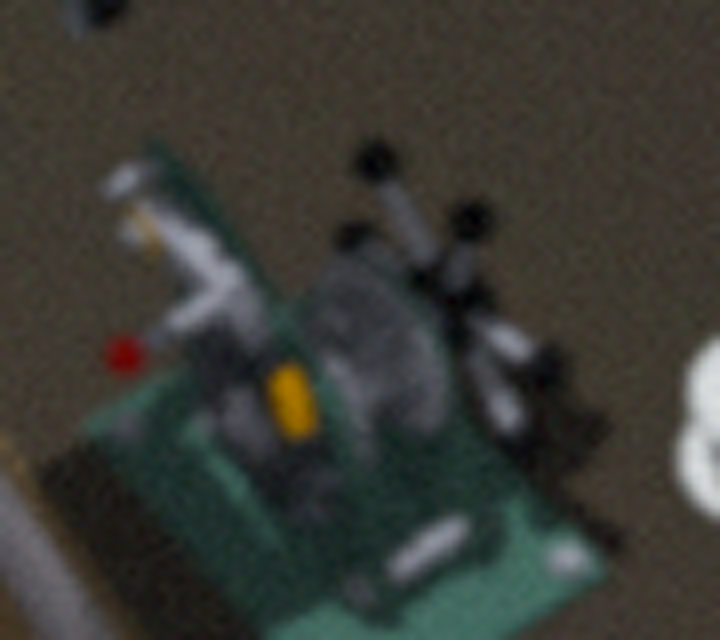

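```bash
python3 -m handwheel '[{"xyz":[-0.035,-0.003,-0.034],"turn":0,"claw":130},{"xyz":[-0.035,-0.003,-0.034],"turn":0,"claw":130},{"xyz":[-0.033,0,-0.033],"turn":-0.01,"claw":130},{"xyz":[0,0,0],"turn":0,"claw":130}]' 50; python3 - <<'E'
from h import *
from scipy.optimize import minimize_scalar
st()
ball=(285+125/8,185+357/8)
for b in(-3,0,3):
    f=lambda p:np.linalg.norm(proj("scene",W((-92,60+b-45.2*np.cos(p+.089),145+45.2*np.sin(p+.089)),X))-ball)
    m=minimize_scalar(f,bounds=(-.5,.8),method="bounded");print("pawl",b,m.x,m.fun)
E
```

```text
time: 13.63
eef_pos: [0.5373, -0.0601, 0.2603]
ee_rot: [0.465, -0.491, -0.502, 0.539]
ft_force: [0.1, 0.2, 0.1]
grip_width: 0.0417
t 13.63 tcp winch mm [ 30.8  -5.  260.3] yawerr 0.011 F tool [ 0.2 -0.2 -0.2] w 41.7
pawl -3 0.18387201163150105 0.368225577682603
pawl 0 0.11428886487106404 0.0697541173704352
pawl 3 0.04375854853897022 0.5398264365051798
```

```bash
python3 -m handwheel '[{"xyz":[-0.002,0.01,-0.011],"turn":0.011,"claw":130},{"xyz":[0.002,0.035,0],"turn":0,"claw":130},{"xyz":[0.001,0.03,0],"turn":0,"claw":130},{"xyz":[0,0,0],"turn":0,"claw":130}]'; python3 -c "from h import *;st()"
```

```text
time: 13.97
eef_pos: [0.5511, -0.0721, 0.1819]
ee_rot: [0.468, -0.498, -0.496, 0.535]
ft_force: [-1.2, 0.8, -0.8]
grip_width: 0.042
t 13.97 tcp winch mm [ 43.7 -18.  181.9] yawerr -0.008 F tool [0.9 0.7 1.1] w 42.0
```

```bash
python3 -m handwheel '[{"xyz":[0.009,0,0.001],"turn":-0.008,"claw":130},{"xyz":[0.001,0.02,0],"turn":0,"claw":130},{"xyz":[0.001,0.016,0],"turn":0,"claw":130},{"xyz":[0,0.004,0],"turn":0,"claw":130},{"xyz":[0,0,0],"turn":0,"claw":130}]'; python3 -c "from h import *;st()"
```

```text
time: 14.38
eef_pos: [0.5488, -0.065, 0.1429]
ee_rot: [0.466, -0.496, -0.498, 0.538]
ft_force: [0.2, 0.6, 0.1]
grip_width: 0.0416
t 14.38 tcp winch mm [ 41.9 -10.7 142.9] yawerr -0.001 F tool [ 0.6 -0.2 -0.3] w 41.6
```

```bash
python3 -m handwheel '[{"xyz":[0.001,0.007,0],"turn":0,"claw":130},{"xyz":[0,0,0],"turn":0,"claw":180},{"xyz":[0,0,0],"turn":0,"claw":225},{"xyz":[0,0,0],"turn":0,"claw":225},{"xyz":[0,0,0],"turn":0,"claw":225}]' 40; python3 -c "from h import *;st()"
```

```text
time: 14.8
eef_pos: [0.5508, -0.0637, 0.1396]
ee_rot: [0.464, -0.498, -0.499, 0.536]
ft_force: [1.2, -0.8, -4.5]
grip_width: 0.0149
t 14.8 tcp winch mm [ 44.1  -9.6 139.6] yawerr -0.0 F tool [-0.6  4.5 -1.1] w 14.9
```

```bash
cat > f.py <<'E'
from h import *
s,M=tool();p=wp(s["eef_pos"]);f=M.T@s["ft_force"]
zb=p[2]+17-95;T=(-f[0]*.059);print("t",round(s["time"],2),p.round(1),"F",f.round(1),"tooth~",round((T-.25)/.0385,1),"w",round(s["grip_width"]*1e3,1))
E
python3 -m handwheel '[{"xyz":[0.003,0.003,0.001],"turn":0,"claw":230},{"xyz":[0.003,0,0],"turn":0,"claw":230},{"xyz":[0.003,0,0],"turn":0,"claw":230}]' ; python3 f.py; python3 -m handwheel '[{"xyz":[0.003,0,0],"turn":0,"claw":230}]' ; python3 f.py
```

```text
time: 15.05
eef_pos: [0.5507, -0.0615, 0.14]
ee_rot: [0.459, -0.501, -0.497, 0.54]
ft_force: [1.4, -6.6, -5.6]
grip_width: 0.0147
t 15.05 [ 44.1  -7.4 140. ] F [-6.1  6.2 -0.9] tooth~ 2.9 w 14.7
time: 15.13
eef_pos: [0.5507, -0.061, 0.14]
ee_rot: [0.457, -0.502, -0.496, 0.542]
ft_force: [0.8, -7.6, -3.3]
grip_width: 0.0151
t 15.13 [ 44.1  -6.9 140. ] F [-7.3  4.  -0.2] tooth~ 4.7 w 15.1
```

```bash
python3 -m handwheel '[{"xyz":[0.005,0.001,0],"turn":0,"claw":230},{"xyz":[0.005,0.001,0],"turn":0,"claw":230}]' ; python3 f.py; python3 -m handwheel '[{"xyz":[0.004,0.001,0.001],"turn":0,"claw":230},{"xyz":[0.004,0,0],"turn":0,"claw":230}]' ; python3 f.py;python3 -c "
from h import *;print(tool()[1].round(3));drumfit(capture('scene'))"
```

```text
time: 15.3
eef_pos: [0.5506, -0.059, 0.1402]
ee_rot: [0.451, -0.505, -0.493, 0.547]
ft_force: [-2.5, -11.5, 3.7]
grip_width: 0.0149
t 15.3 [ 44.1  -4.9 140.2] F [-11.6  -2.4   3.5] tooth~ 11.3 w 14.9
time: 15.47
eef_pos: [0.5505, -0.0583, 0.1404]
ee_rot: [0.446, -0.508, -0.491, 0.55]
ft_force: [0.2, -10.3, -6.7]
grip_width: 0.0149
t 15.47 [ 44.1  -4.2 140.4] F [-9.4  7.9  0.7] tooth~ 7.9 w 14.9
[[-0.087  0.008 -0.996]
 [ 0.989 -0.121 -0.087]
 [-0.121 -0.993  0.003]]
drumfit 0.12 [28.3 27.8 27.3 27.  27.3 27.8 28.5]
```

```bash
cat >> h.py <<'E'
def drum4(im,lo=-.25,hi=.5):
    # ring contrast (outside minus inside) at the 4 balls clear of the gripper
    g=im.astype(np.float32).max(2);t=np.arange(lo,hi,.01);c=[]
    k=np.arange(8)*np.pi/4;rin=np.r_[[[0,0]],1.0*np.c_[np.cos(k),np.sin(k)]]
    for th in t:
        p=(proj("scene",W(balls(th),X))+[.17,-.83])[[1,2,4,5]];v=0
        for q in p:
            a=(q+rin).astype(np.float32);v+=cv2.remap(g,a[:,:1],a[:,1:],cv2.INTER_LINEAR).mean()
        c.append(v/4)
    c=np.array(c);i=c.argmin();print("drum4",t[i].round(2),c[::5].round(0));return t[i]
E
python3 - <<'E'
from h import *
for n in("c6","c8"):
    a=cv2.imread(f"pics/{n}.png")[:,:,::-1];im=np.zeros((400,640,3),np.uint8);im[185:265,285:375]=cv2.resize(a,(90,80),interpolation=cv2.INTER_AREA);drum4(im)
a=capture("scene");drum4(a);cv2.imwrite("pics/now.png",a[:,:,::-1])
for i in (1,2,4,5): print(i,proj("scene",W(balls(.32),X))[i].round(1),end="")
E
```

```text
drum4 0.44 [55. 54. 52. 51. 49. 47. 45. 44. 43. 42. 40. 36. 31. 27. 26.]
drum4 0.38 [54. 52. 51. 49. 47. 45. 43. 41. 37. 33. 29. 25. 22. 22. 24.]
drum4 0.33 [54. 52. 49. 46. 43. 39. 35. 31. 28. 27. 25. 23. 24. 27. 32.]
1 [331.8 205.6]2 [329.7 215.7]4 [349.9 240.9]5 [352.8 231.4]
```

The grip's friction on the ball was tilting the tool. I'll open to a loose straddle and push with the right finger only.

```bash
python3 -m handwheel '[{"xyz":[0,0,0],"turn":0,"claw":190},{"xyz":[0,0.001,0.001],"turn":0,"claw":180},{"xyz":[0,0,0],"turn":0,"claw":180}]' 60; python3 f.py; python3 -m handwheel '[{"xyz":[0.003,0,0],"turn":0,"claw":180},{"xyz":[0.002,0,0],"turn":0,"claw":180}]';python3 f.py; python3 -m handwheel '[{"xyz":[0.003,0,0],"turn":0,"claw":180}]';python3 f.py
```

```text
time: 15.82
eef_pos: [0.5505, -0.0595, 0.1408]
ee_rot: [0.445, -0.509, -0.491, 0.55]
ft_force: [-1.2, -1.4, -0.3]
grip_width: 0.0249
t 15.82 [ 44.   -5.4 140.8] F [-1.2  0.4  1.3] tooth~ -4.6 w 24.9
time: 15.98
eef_pos: [0.5506, -0.0542, 0.1409]
ee_rot: [0.445, -0.509, -0.491, 0.549]
ft_force: [0.1, -2.8, -1.5]
grip_width: 0.0251
t 15.98 [ 4.450e+01 -1.000e-01  1.409e+02] F [-2.6  1.8  0.2] tooth~ -2.6 w 25.1
time: 16.07
eef_pos: [0.5504, -0.0521, 0.141]
ee_rot: [0.444, -0.51, -0.491, 0.55]
ft_force: [-1.3, -4.4, 3.9]
grip_width: 0.0253
t 16.07 [ 44.5   2.  141. ] F [-4.7 -3.3  1.7] tooth~ 0.8 w 25.3
```

```bash
python3 -m handwheel '[{"xyz":[0.003,0,0],"turn":0,"claw":180}]';python3 f.py; python3 -m handwheel '[{"xyz":[0.003,0,0],"turn":0,"claw":180}]';python3 f.py;  python3 -c "
from h import *;drum4(capture('scene'))"
```

```text
time: 16.15
eef_pos: [0.5503, -0.05, 0.1413]
ee_rot: [0.443, -0.51, -0.49, 0.551]
ft_force: [-2.1, -6.0, 3.1]
grip_width: 0.0251
t 16.15 [ 44.5   4.1 141.3] F [-6.1 -2.3  2.7] tooth~ 2.9 w 25.1
time: 16.23
eef_pos: [0.55, -0.0479, 0.1416]
ee_rot: [0.442, -0.51, -0.49, 0.552]
ft_force: [-0.5, -4.7, 1.7]
grip_width: 0.0248
t 16.23 [ 44.4   6.2 141.6] F [-4.8 -1.   0.9] tooth~ 0.8 w 24.8
drum4 0.19 [50. 46. 40. 37. 34. 31. 28. 25. 22. 22. 22. 26. 31. 35. 38.]
```

```bash
for i in 1; do python3 -m handwheel '[{"xyz":[0.0025,0,0],"turn":0,"claw":180}]' >/dev/null;python3 f.py; python3 -m handwheel '[{"xyz":[0.0025,0,0],"turn":0,"claw":180}]'>/dev/null;python3 f.py; python3 -m handwheel '[{"xyz":[0.0025,0,0],"turn":0,"claw":180}]'>/dev/null;python3 f.py; done
```

```text
t 16.37 [ 44.4   8.5 141.8] F [-4.2 -0.6  1.7] tooth~ -0.0 w 25.4
t 16.45 [ 44.4  10.5 141.9] F [-4.6 -1.6  0.7] tooth~ 0.5 w 25.2
t 16.53 [ 44.4  12.6 141.9] F [-5.4 -2.5  1.8] tooth~ 1.8 w 24.9
```

```bash
python3 -m handwheel '[{"xyz":[0.002,0,0],"turn":0,"claw":180}]' >/dev/null;python3 f.py; python3 -m handwheel '[{"xyz":[0.002,0,0],"turn":0,"claw":180}]'>/dev/null;python3 f.py; python3 -m handwheel '[{"xyz":[0.002,0,0],"turn":0,"claw":180}]'>/dev/null;python3 f.py; python3 -c "
from h import *;a=capture('scene');drum4(a);cv2.imwrite('pics/c9.png',crop(a,285,185,90,80,8)[:,:,::-1])"
```

```text
t 16.62 [ 44.4  14.4 141.8] F [-5.8 -1.5  2.2] tooth~ 2.3 w 25.1
t 16.7 [ 44.4  16.4 141.8] F [-4.7 -2.3  1.1] tooth~ 0.8 w 25.4
t 16.78 [ 44.3  18.4 141.6] F [-4.8 -1.6  1.8] tooth~ 0.8 w 25.6
drum4 0.03 [38. 34. 31. 31. 31. 31. 31. 32. 33. 35. 36. 37. 38. 39. 39.]
```

View pics/c9.png

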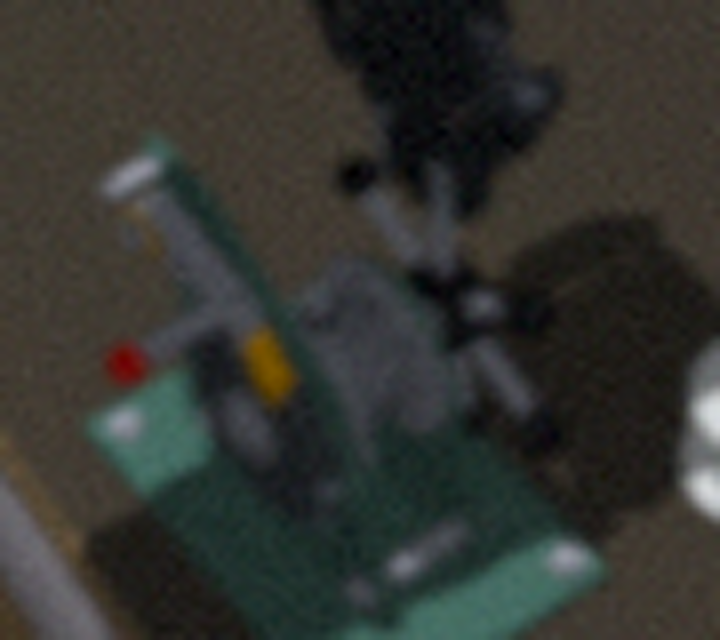

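```bash
python3 - <<'E'
from h import *
from scipy.optimize import minimize_scalar
drum([(285+u/8,185+v/8) for u,v in((357,173),(540,311),(540,427))],-.03)
ball=(285+125/8,185+364/8)
for b in(-3,0,3):
    f=lambda p:np.linalg.norm(proj("scene",W((-92,60+b-45.2*np.cos(p+.089),145+45.2*np.sin(p+.089)),X))-ball)
    m=minimize_scalar(f,bounds=(-.5,.8),method="bounded");print("pawl",b,m.x,m.fun)
E
python3 -m handwheel '[{"xyz":[0.002,0,0],"turn":0,"claw":180}]'>/dev/null;python3 f.py
```

```text
drum [-0.03822984] [ 0.2 -0.1 -1.6  0.5 -0.   0.3]
[[ 42.   12.7 153.6]
 [ 42.   57.1 113.4]
 [ 42.   44.5  54.7]
 [ 42.  -12.7  36.4]
 [ 42.  -57.1  76.6]
 [ 42.  -44.5 135.3]]
pawl -3 0.10987131064420762 0.5549071155580773
pawl 0 0.036353264219003395 0.08003565674422507
pawl 3 -0.0378751012476752 0.4329353064519105
t 16.92 [ 44.2  19.5 141.6] F [-11.4  -1.2   1.7] tooth~ 11.0 w 25.1
```

```bash
python3 -m handwheel '[{"xyz":[0.002,0,0],"turn":0,"claw":180}]'>/dev/null;python3 f.py
```

```text
t 17.0 [ 44.2  19.5 141.5] F [-11.4  -0.2   1.5] tooth~ 11.0 w 25.3
```

```bash
python3 -m handwheel '[{"xyz":[0.0025,0,0],"turn":0,"claw":180}]'>/dev/null;python3 f.py;python3 -m handwheel '[{"xyz":[0.0025,0,0],"turn":0,"claw":180}]'>/dev/null;python3 f.py
```

```text
t 17.08 [ 44.2  19.5 141.5] F [-12.7   0.4   1.4] tooth~ 12.9 w 25.4
t 17.17 [ 44.2  19.5 141.4] F [-11.2  -0.5   1.7] tooth~ 10.6 w 24.8
```

```bash
python3 -m handwheel '[{"xyz":[0.003,0,0],"turn":0,"claw":180}]'>/dev/null;python3 f.py;python3 -m handwheel '[{"xyz":[0.003,0,0],"turn":0,"claw":180}]'>/dev/null;python3 f.py;python3 -m handwheel '[{"xyz":[0.003,0,0],"turn":0,"claw":180}]'>/dev/null;python3 f.py
```

```text
t 17.25 [ 44.1  19.5 141.3] F [-13.6  -0.9   1.8] tooth~ 14.3 w 25.3
t 17.33 [ 44.1  19.5 141.3] F [-13.3   0.4   1.9] tooth~ 13.9 w 25.0
t 17.42 [ 44.1  19.4 141.2] F [-13.4  -0.    0.6] tooth~ 14.0 w 25.4
```

```bash
python3 -m handwheel '[{"xyz":[0.0035,0,0],"turn":0,"claw":180}]'>/dev/null;python3 f.py;python3 -m handwheel '[{"xyz":[0.0035,0,0],"turn":0,"claw":180},{"xyz":[0.0035,0,0],"turn":0,"claw":180}]'>/dev/null;python3 f.py;python3 -m handwheel '[{"xyz":[0.0036,0,0],"turn":0,"claw":180},{"xyz":[0.0036,0,0],"turn":0,"claw":180}]'>/dev/null;python3 f.py
```

```text
t 17.5 [ 44.   19.5 141.1] F [-13.5   0.5   3. ] tooth~ 14.3 w 25.1
t 17.67 [ 44.   19.3 141. ] F [-14.3   0.5   1.8] tooth~ 15.4 w 25.2
t 17.83 [ 43.9  19.2 140.8] F [-15.3   1.5   0.8] tooth~ 17.0 w 25.4
```

```bash
python3 -m handwheel '[{"xyz":[0.0036,0,0],"turn":0,"claw":180},{"xyz":[0.0036,0,0],"turn":0,"claw":180}]'>/dev/null;python3 f.py; python3 - <<'E'
from h import *
for i in range(8):
    a=capture("scene");s,M=tool();print(round(s["time"],2),(M.T@s["ft_force"]).round(1),wp(s["eef_pos"]).round(1))
E
```

```text
t 18.0 [ 43.9  19.  140.7] F [-13.7   1.6   1.8] tooth~ 14.5 w 25.1
18.05 [-14.8   0.7   1.8] [ 43.9  19.1 140.7]
18.1 [-14.9   0.5   1.6] [ 43.9  19.  140.7]
18.15 [-14.    1.    1.3] [ 43.9  19.  140.7]
18.2 [-14.1   0.7   1.6] [ 43.9  19.  140.7]
18.25 [-14.3   0.5   1.7] [ 43.9  19.1 140.6]
18.3 [-14.1  -0.3   1.2] [ 43.9  19.  140.7]
18.35 [-13.7   0.7   2.2] [ 43.8  19.  140.7]
18.4 [-13.8   0.7   1.9] [ 43.8  19.  140.7]
```

```bash
python3 -m handwheel '[{"xyz":[0.0038,0,0],"turn":0,"claw":180},{"xyz":[0.0041,0,0],"turn":0,"claw":180}]'>/dev/null;python3 f.py; python3 - <<'E'
from h import *
F=[]
for i in range(8):
    a=capture("scene");s,M=tool();F.append((M.T@s["ft_force"])[0].round(1))
print(F);st()
E
```

```text
t 18.57 [ 43.8  18.9 140.5] F [-16.1   1.3   2.4] tooth~ 18.3 w 24.7
[np.float64(-16.1), np.float64(-16.1), np.float64(-15.8), np.float64(-15.7), np.float64(-15.7), np.float64(-15.7), np.float64(-16.0), np.float64(-15.3)]
t 18.97 tcp winch mm [ 43.8  19.  140.5] yawerr 0.048 F tool [-15.3   1.3   1.7] w 25.2
```

```bash
python3 -m handwheel '[{"xyz":[-0.003,0,0],"turn":0,"claw":180},{"xyz":[0,0,0],"turn":0,"claw":140},{"xyz":[0,0,0],"turn":0,"claw":140},{"xyz":[0,0,0],"turn":0,"claw":140}]'; python3 f.py; python3 -m handwheel '[{"xyz":[0,-0.015,0],"turn":0,"claw":140},{"xyz":[0,-0.03,0],"turn":0,"claw":140},{"xyz":[0,-0.03,0],"turn":0,"claw":140},{"xyz":[0,-0.03,0],"turn":0,"claw":140},{"xyz":[0.03,0,0.03],"turn":0,"claw":140},{"xyz":[0.04,0,0.03],"turn":0,"claw":140},{"xyz":[0.04,0,0],"turn":0,"claw":140},{"xyz":[0,0,0],"turn":0,"claw":140}]'; python3 f.py; python3 - <<'E'
from h import *
a=capture("scene");cv2.imwrite("pics/c10.png",crop(a,275,170,110,100,7)[:,:,::-1])
E
```

```text
time: 19.3
eef_pos: [0.5486, -0.0354, 0.1394]
ee_rot: [0.409, -0.524, -0.469, 0.581]
ft_force: [0.5, -0.6, 0.5]
grip_width: 0.0384
t 19.3 [ 43.9  18.8 139.4] F [-0.8 -0.3 -0.4] tooth~ -5.3 w 38.4
time: 19.97
eef_pos: [0.4742, 0.0972, 0.22]
ee_rot: [0.415, -0.521, -0.473, 0.577]
ft_force: [0.6, 0.7, -1.1]
grip_width: 0.0381
t 19.97 [-20.5 156.5 220. ] F [ 0.8  0.9 -0.7] tooth~ -7.8 w 38.1
```

View pics/c10.png

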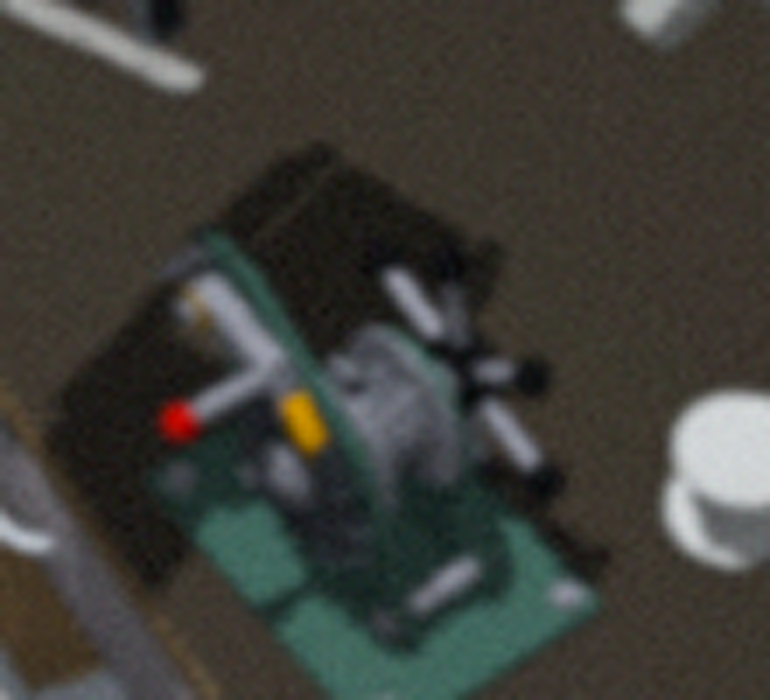

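The pawl is down, with its peg ball at (180,420). The yellow tooth is against its nose at (303,422), the handle is where I left it, and the arm is clear.

```bash
python3 -c "
from h import *
st();print(robot.hand_in())"
```

```text
t 20.02 tcp winch mm [-20.5 154.2 220.5] yawerr 0.042 F tool [-0.1  0.6  0.8] w 38.5
the job is handed in; nothing more can be done
None
```

I carried the task through in order and handed it in at about 20 s of the 72 s allowed; no verdict was reported.

1. **Pawl off:** I threw the pawl over by its peg. The camera showed it at about 2.1 rad.
2. **Drum back:** I eased the drum by a star-handle ball from about 0.80 to 0.32 rad, measured in the pictures.
3. **Pawl down:** I lowered the pawl still gripped; after release it lay at about 0.1 rad.
4. **Yellow tooth to the pawl:** I pushed the handle ball with one finger until it stopped. I then held 15.8 N at the ball for 0.4 s, about 17 to 18 N at the tooth after taking off the brake drag.

**Last check:** The final picture shows the pawl down, the yellow tooth against its nose and the arm clear. The wrist force was near zero. Nothing else in that picture looked moved, but I did not measure the other items.

**What went less well or is uncertain:**
- Lowering the pawl, I pressed it onto the wheel with about 26 N at the peg, roughly 19 N at its nose. That is below the 26 N limit by estimate only.
- My first try on the handle, pushing with closed fingers, made the tool climb the ball. My last pull with the ball gripped tilted the tool, so I changed to a loose straddle.
- The tooth force is worked out from the wrist reading and the nominal brake torque. With no brake drag at all it would have been about 24 N.
- The automatic drum-angle readings from the images were off by up to 0.12 rad, so I used ball positions read by eye. The pictures put the drum at about -0.04 rad just before the tooth stopped.

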